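# Pack the spice rack and close up its sliding stop

## Robot

A 6-joint arm with a two-finger parallel gripper is mounted at the origin on a cart in front of the work surface, level with it; the furniture and walls round the work are solid. World frame = base frame: x ahead of the robot, y to its left, z up, the work surface at z = 0. Lengths are in mm, angles in rad, forces in N, time in s.
With the tool pointing down it reaches from about 350 to 775 mm from the base axis. Payload 7.3 kg.
Tool frame: the origin (TCP) lies on the mounting face of the last link; the fingertips stand 178 mm ahead of it and the grasp point (between the pads) lies 159 mm ahead of it; z points along the fingers, y is the line along which they close (so a half turn about z gives the same grasp; the last joint's range is limited). The gripper opens to 92 mm and grips with 3 to 60 N. Pads are 19 mm wide; open, the fingers measure 130 mm over their backs; the gripper's body (75 mm by 190 mm) begins 47 mm behind the grasp point.
Start: joints at [-1.481, 0.342, 1.524, -0, 1.275, -0.146], TCP at [122.671, -510.47, 404.741] pointing down, gripper open.
Joint ranges: [-2.53, 2.53], [-0.77, 2.02], [0.04, 2.7], [-1, 4.14], [0.28, 2.66], [-3.11, 3.11]. Speed limits (rad/s): [2.57, 2.57, 3.14, 3.14, 3.14, 3.14].

## Interface

Orientations are given as [roll, pitch, yaw] about the fixed x, y, z axes, in that order (R = Rz(yaw) Ry(pitch) Rx(roll)).
In Python, from plant import bot gives the robot as it stands.
- The arm moves only by the shell command python3 shift.py 'ROWS'. ROWS is a JSON list of rows, 1 to 5 of them, each of 5 numbers: the finger opening in mm, then dx, dy, dz in units of 100 mm, then a turn about the tool's z in units of 0.1 rad; each row is the pose to reach, as a shift and turn from the pose commanded when the command began, along the tool's axes at that moment; what a row does not reach only later rows make up. A row lasts 1/8 s, in which the tool goes at most 62.5 mm and 0.188 rad, less where a joint would pass 70% of its speed; a pose out of reach is approached as far as the arm can. The fingers move at their own pace and stop on an object; the grip force is fixed at half the most. Time passes only in rows, so rows that do not move let the fingers close. It prints the time, the measured TCP pose, the force, the opening and the grip force at its end. Input that does not fit is refused with a message, and nothing moves.
- bot.get_obs(): the state, without advancing time (a new reading comes with each control period).
- bot.capture(name): name is "scene" or "top"; returns a dict with "color" (384x512x3 uint8, red, green, blue), "K" (3x3 intrinsics, pixels), "R" (3x3) and "t" (3): a world point X has camera coordinates R X + t. Camera axes: x right, y down, z forward; pixel columns grow to the right and rows downward; lengths in mm; the calibration is good to about 2 mm. A picture is of the moment at which its call begins. There is no depth.
- bot.close_job(): hands the job in; it is judged then, once.
The state is a dict: "time": time; "joint_positions": joint angles; "dq": joint speeds; "tau": joint torques, N m; "tool_pos": TCP position; "tcp_rot": TCP orientation; "contact_force": force on the tool from outside, world axes, zero at the start; "moment": the same for the moment, N m; "grip_width": finger opening in mm; "finger_force": force on a finger pad.
Only numpy, scipy, OpenCV 4.12 (cv2) and the standard library are available. Lean on these libraries where they do the work, as an engineer would, in place of code of your own. Each camera call takes 0.05 s, during which the arm holds its last target. There are 200 camera calls.

## Task

Stand the pepper mill, the spice jar and the salt shaker upright in the rack in order of height, the tallest against the rack's fixed end wall and the shortest nearest the sliding stop, then push the stop up snug so that the three stand close together with no slack, and let go. The stop may first have to be slid back to make room. Leave the bottle, the mug and the tin standing where they are.

Things in the scene. Friction and masses are not known exactly. Their poses are not given: they have to be found in the camera images.
- rack: fixed open rack of pale wood, 82 mm wide (its x), 285 mm long (its y, -143 to +142), roughly crosswise to the robot; origin on the worktop on its middle line, z up. Floor top z 8 mm; two side rails (steel rods, tops z 36 mm), 68 mm apart inside (x -34 to 34). Fixed wooden end wall at the +y end: inner face y = 130 mm, top z 85 mm; low lip (22 mm) at the -y end. Load from above
- stop (a joint): sliding end stop in the rack (m): a dark steel plate across it, 60 mm wide, 8 mm thick, top z 82 mm, black fin behind it (-y side). Bay length from the end wall's inner face to the plate's face = 0.090 + joint; 0 is fully in (nearest the wall, +y), 0.12 fully out (towards -y). Slides with about 1.5 N friction and stays where it is left
- stop_grip (a point): point in the black upright fin behind the stop plate, at z 75 mm on the rack's middle line, 28 mm behind the plate's face; the fin is 12 mm thick (rack x), 40 mm long (rack y), its top at z 86 mm: pinch it from above, fingers closing along the rack's x, or push it
- mill: wooden pepper mill, round, 170 mm tall with a small metal button on top, 58 mm across at most, its head (z 123 to 159 mm) 49 mm, loose, 0.13 to 0.25 kg; origin at the centre of its underside, z up
- jar: glass spice jar with black screw cap, round, 44 mm across, 106 mm tall, loose; origin at the centre of its underside, z up
- shaker: glass salt shaker with rounded grey top, round, 44 mm across up to 74 mm, then 34 mm across, 90 mm tall, loose; origin at the centre of its underside, z up
- bottle: bystander: washing-up liquid bottle, 52 x 85 mm (its x, y), 234 mm tall, loose; origin at the centre of its underside, z up
- mug: bystander: pale mug, 101 mm tall, loose; origin at its underside, z up; the cup, 78 mm across, is centred 15 mm to its +y, the handle reaches to 55 mm at its -y
- tin: bystander: small food tin, 57 mm across, 72 mm tall, loose; origin at the centre of its underside, z up

How it is judged:
By the outcome, as a careful person would: the job done as asked, in the order asked, and still so for the second after the job is handed in, with the robot touching nothing.
It also fails if it takes over 67 s, if anything falls off the work surface, if the arm or the gripper's body presses on something with over 40 N, if the wrist force passes 120 N, or if a joint passes its speed limit or range.

## Working session

There is one attempt and no reset: what is moved stays moved. The work goes in short steps, Python scripts to look and compute and a shell command to move; the robot and the scene stay as the last step left them, time stands still between calls to the robot, and variables do not carry over. Pictures are saved under pics/ and viewed, at most 10 in all, crops included, and the job is handed in when it is done.

```bash
ls; mkdir -p pics
python3 - <<'E'
from plant import bot
import cv2,numpy as np
for n in("scene","top"):
    c=bot.capture(n);cv2.imwrite(f"pics/{n}0.png",c["color"][:,:,::-1]);print(n,c["K"].round(1).tolist(),c["R"].round(4).tolist(),c["t"].round(1).tolist())
o=bot.get_obs();print(o)
E
```

```text
pics
plant.py
shift.py
scene [[426.6, 0.0, 252.6], [0.0, 426.6, 185.9], [0.0, 0.0, 1.0]] [[0.9706, -0.2405, 0.0002], [-0.1017, -0.4113, -0.9058], [0.218, 0.8792, -0.4237]] [-513.1, 113.1, 1331.1]
top [[402.4, 0.0, 257.3], [0.0, 402.4, 186.9], [0.0, 0.0, 1.0]] [[0.0232, -0.9997, 0.0007], [-0.9942, -0.0232, -0.1054], [0.1054, 0.0017, -0.9944]] [-24.1, 535.3, 1102.2]
{'time': 0.1, 'joint_positions': array([-1.48099980e+00,  3.42633647e-01,  1.52489856e+00, -5.19148209e-06,
        1.27539828e+00, -1.46041543e-01]), 'dq': array([-7.28168194e-04, -1.88979353e-03, -3.51985099e-03,  1.63884121e-03,
       -2.19701561e-03, -9.24621212e-05]), 'tau': array([ 1.59192892e-03, -4.32006347e+01, -2.44694030e+01,  7.19582615e-02,
        5.26890904e-02, -4.74642491e-05]), 'tool_pos': array([ 122.65958911, -510.34995278,  404.13237439]), 'tcp_rot': array([-3.14026834e+00, -1.89773821e-04,  2.35839458e-01]), 'contact_force': array([0.26188205, 0.39299368, 0.00471405]), 'moment': array([ 0.04269146,  0.04584198, -0.01439309]), 'finger_force': 0.0, 'grip_width': 92.0412926131045}
```

View pics/scene0.png

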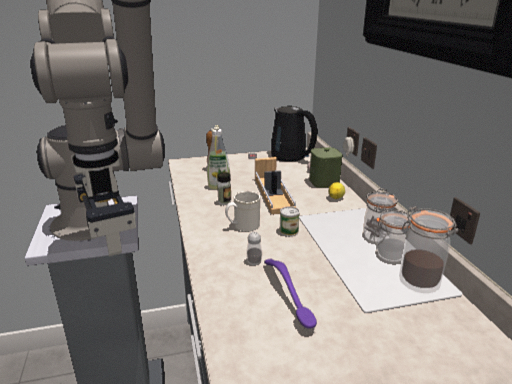

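View pics/top0.png

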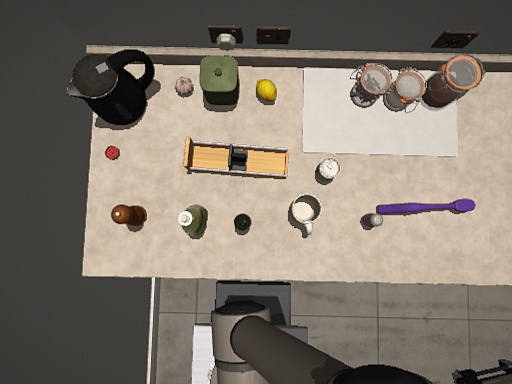

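The top view shows the mill at (125,214), bottle (192,219), jar (242,222), mug (305,210), shaker (373,220), tin (328,170) and rack (185–288,138–177) with its wall on the left (+y) and its stop near (238,158). I'll enlarge it for accurate pixel positions.

```bash
python3 - <<'E'
import cv2
t=cv2.imread("pics/top0.png");s=cv2.imread("pics/scene0.png")
a=cv2.resize(t[130:240,100:300],(800,440),interpolation=cv2.INTER_CUBIC);cv2.imwrite("pics/a.png",a)
b=cv2.resize(s[120:275,195:307],(434,600),interpolation=cv2.INTER_CUBIC)
c=cv2.resize(t[195:240,340:400],(360,270),interpolation=cv2.INTER_CUBIC)
import numpy as np
m=np.zeros((600,800,3),np.uint8);m[:,:434]=b;m[:270,436:796]=c;cv2.imwrite("pics/b.png",m)
E
cat > h.py <<'E'
from plant import bot
import cv2,numpy as np
def ray(c,u,v,z):
    d=c["R"].T@np.linalg.solve(c["K"],[u,v,1.]);o=-c["R"].T@c["t"];return (o+d*(z-o[2])/d[2])
def proj(c,X):
    p=c["K"]@(c["R"]@np.array(X,float)+c["t"]);return p[:2]/p[2]
E
```

```text
(no output)
```

View pics/a.png

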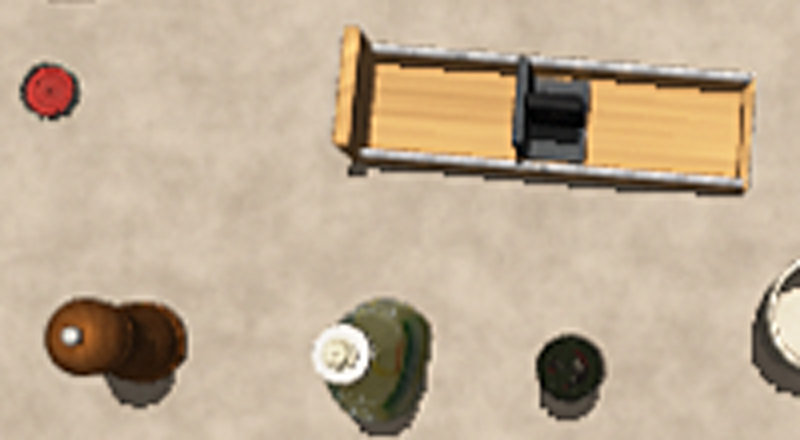

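View pics/b.png

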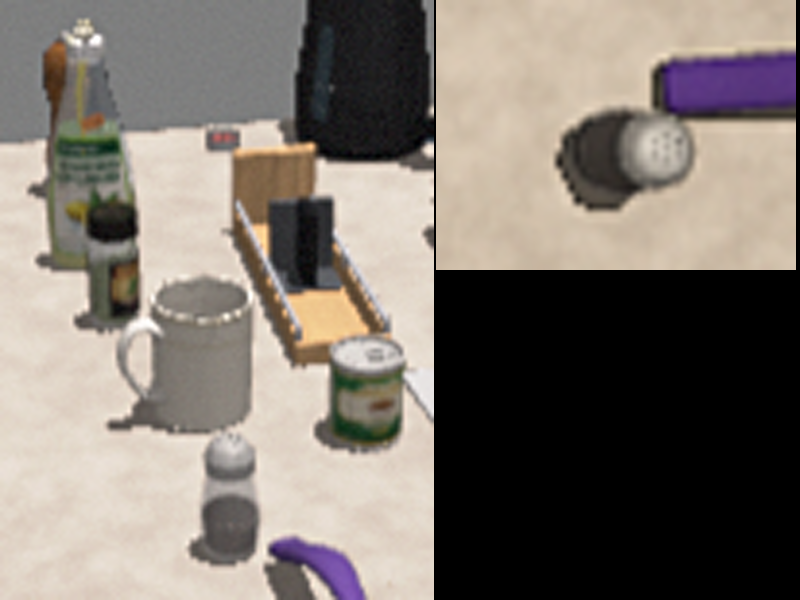

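The crops show: mill button (72,336), jar cap centre (569,367), rails from about (367,102) to (748,130) on the midline, stop plate top edge (521,57)–(515,158). Shaker dome centre is at crop (222,150) of c.

```bash
cat > m.py <<'E'
from h import *
c=bot.capture("top")
A=lambda X,Y,z:ray(c,(X+.5)/4-.5+100,(Y+.5)/4-.5+130,z)[:2]
C=lambda X,Y,z:ray(c,(X+.5)/6-.5+340,(Y+.5)/6-.5+195,z)[:2]
P=dict(mill_btn=A(72,336,170),mill_head=A(86,336,141),bot=A(342,352,234),jar=A(569,367,106),shak=C(222,150,80),
r_up0=A(370,48,36),r_up1=A(752,76,36),r_lo0=A(365,156,36),r_lo1=A(745,184,36),wall_in_bot=A(369,105,8),wall_top_a=A(360,30,85),wall_top_b=A(350,148,85),wall_out_a=A(345,27,85),wall_out_b=A(334,146,85),lip_a=A(754,76,22),lip_b=A(746,190,22),
plate_a=A(519,57,82),plate_b=A(513,158,82),fin_l=A(528,107,86),fin_r=A(587,110,86))
for k,v in P.items():print(k,v.round(1))
s=bot.capture("scene")
B=lambda X,Y:(195+(X+.5)*112/434-.5,120+(Y+.5)*155/600-.5)
for k,z,q in(("jar",106,None),("shak",90,None),):
    p=P[k];print(k,"pred scene",proj(s,[*p,0]),proj(s,[*p,z]))
print("seen jar top",B(113,208),"base",B(116,318),"shak top",B(229,436),"base",B(230,555))
print("plate/fin pred",proj(s,[*A(556,107,86),86]),"seen",B(309,207))
E
python3 m.py
```

```text
mill_btn [447.1 326.9]
mill_head [448.2 328.2]
bot [439.6 150.6]
jar [436.6  26.1]
shak [ 450.1 -330.7]
r_up0 [658.9 175.2]
r_up1 [645.2 -94.6]
r_lo0 [581.9 175.6]
r_lo1 [568.3 -90.9]
wall_in_bot [623.2 179. ]
wall_top_a [660.5 174.2]
wall_top_b [579.8 177.6]
wall_out_a [662.3 184.4]
wall_out_b [580.9 188.4]
lip_a [648.1 -97.1]
lip_b [565.9 -92.6]
plate_a [645.1  66.5]
plate_b [576.   68.4]
fin_l [610.3  59.1]
fin_r [609.1  19.4]
jar pred scene [224.44609749 202.96408228] [223.55244881 174.34144651]
shak pred scene [253.8569362  262.10031417] [253.90798634 233.13492181]
seen jar top (223.79032258064515, 173.3625) base (224.56451612903226, 201.77916666666667) shak top (253.7258064516129, 232.2625) base (253.98387096774195, 263.00416666666666)
plate/fin pred [273.0009699  173.21632548] seen (274.3709677419355, 173.10416666666666)
```

```bash
cat >> h.py <<'E'
from scipy.spatial.transform import Rotation as Ro
YAW=1.523; E=np.array([.048,.9988]); W=np.array([620.5,176.2])
def rack(d): return W-d*E     # point on the middle line, d from wall face
def go(x,y,zgrasp,yaw=YAW):   # shift in tool axes to a grasp point pose
    o=bot.get_obs();R=Ro.from_euler("xyz",o["tcp_rot"]).as_matrix()
    d=R.T@(np.array([x,y,zgrasp+159])-o["tool_pos"])
    print("d",d.round(1),"turn",round((o["tcp_rot"][2]-yaw+np.pi)%(2*np.pi)-np.pi,3),"t",round(o["time"],2))
E
python3 -c "
from h import *
p=rack(137);print(p);go(*p,245);go(*p,75)"
```

```text
[613.924   39.3644]
d [ 606.1 -419.8    0.8] turn -1.287 t 0.2
d [ 606.1 -419.6  170.8] turn -1.287 t 0.2
```

The manual's scale: shifts go in units of 100 mm and turns go in units of 0.1 rad. Converting my numbers, 606 mm is 6.06, -420 mm is -4.2, -1.287 rad is -12.87.

```bash
python3 shift.py '[[92, 6.06, -4.2, 0, -12.87], [92, 6.06, -4.2, 0, -12.87], [92, 6.06, -4.2, 0, -12.87], [92, 6.06, -4.2, 0, -12.87], [92, 6.06, -4.2, 0, -12.87]]'; python3 -c "
from h import *
p=rack(137);go(*p,245);go(*p,75)"
```

```text
time: 0.82
tool_pos: [331.8, -275.7, 404.8]
tcp_rot: [3.141, 0.0, 1.179]
contact_force: [-0.4, -0.3, -0.2]
grip_width: 91.6
finger_force: 0.0
d [398.9 140.5   0.8] turn -0.344 t 0.82
d [399.  140.4 170.8] turn -0.344 t 0.82
```

```bash
python3 shift.py '[[60, 3.95, 1.4, 0, -3.44], [60, 3.95, 1.4, 0, -3.44], [60, 3.95, 1.4, 0, -3.44], [60, 3.95, 1.4, 0, -3.44], [60, 3.95, 1.4, 0, -3.44]]'; python3 -c "
from h import *
p=rack(137);go(*p,75)"
```

```text
time: 1.45
tool_pos: [542.2, -44.4, 404.7]
tcp_rot: [3.141, 0.0, 1.518]
contact_force: [0.7, -0.9, 0.7]
grip_width: 60.3
finger_force: 0.0
d [ 87.5  67.1 170.7] turn -0.005 t 1.45
```

To row units: 170 mm is 1.7, 115 mm is 1.15, -0.005 rad is -0.05.

```bash
python3 shift.py '[[40, 0.87, 0.67, 0.1, -0.05], [40, 0.87, 0.67, 0.6, -0.05], [40, 0.87, 0.67, 1.15, -0.05], [40, 0.87, 0.67, 1.7, -0.05], [40, 0.87, 0.67, 1.7, -0.05]]'; python3 shift.py '[[0, 0, 0, 0, 0], [0, 0, 0, 0, 0], [0, 0, 0, 0, 0], [0, 0, 0, 0, 0]]'; python3 -c "
from h import *
p=rack(137);go(*p,75);c=bot.capture('top')['color'];cv2.imwrite('pics/c.png',c[:,:,::-1])"
```

```text
time: 2.08
tool_pos: [611.1, 37.3, 230.3]
tcp_rot: [-3.131, -0.0, 1.523]
contact_force: [-0.3, -0.6, 1.3]
grip_width: 40.1
finger_force: 0.0
time: 2.58
tool_pos: [614.7, 36.7, 237.2]
tcp_rot: [3.132, -0.0, 1.521]
contact_force: [9.5, -0.6, -0.6]
grip_width: 11.7
finger_force: 30.0
d [ 2.6 -0.9  3.2] turn -0.002 t 2.58
```

```bash
python3 shift.py '[[0, -0.15, 0.01, 0, 0], [0, -0.35, 0.01, 0, 0], [0, -0.55, 0.01, 0, 0], [0, -0.75, 0.01, 0, 0], [0, -0.88, 0.01, 0, 0]]'; python3 shift.py '[[0, 0, 0, 0, 0], [60, 0, 0, 0, 0], [60, 0, 0, 0, 0], [60, 0, 0, -0.6, 0], [60, 0, 0, -1.2, 0]]'; python3 -c "
from h import *
go(447.5,327.5,145);c=bot.capture('top')['color'];cv2.imwrite('pics/c.png',cv2.resize(c[130:240,100:300,::-1],(800,440),interpolation=cv2.INTER_CUBIC))"
```

```text
time: 3.25
tool_pos: [610.3, -52.4, 237.2]
tcp_rot: [3.136, 0.001, 1.521]
contact_force: [4.6, 1.4, 6.8]
grip_width: 11.9
finger_force: 30.0
time: 3.88
tool_pos: [609.0, -50.8, 355.1]
tcp_rot: [-3.138, -0.0, 1.522]
contact_force: [2.2, -0.2, 0.2]
grip_width: 46.9
finger_force: 0.0
d [ 370.1 -179.4   51.8] turn -0.001 t 3.88
```

View pics/c.png

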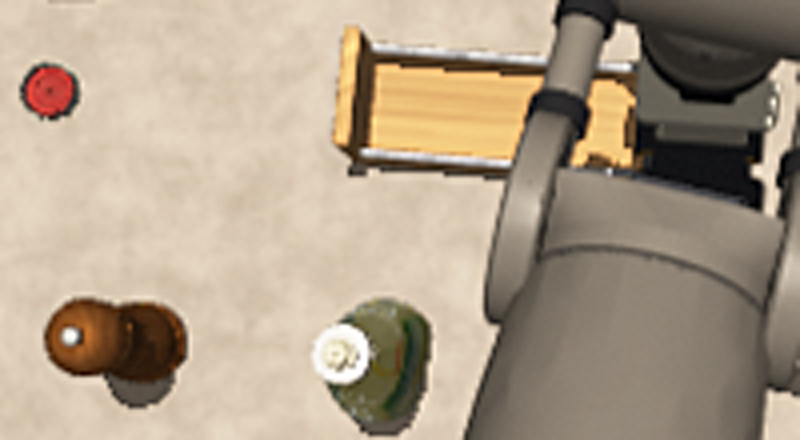

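The stop has moved back and the bay is now about 197 mm long, with bystanders untouched. Next is the shaker.

```bash
python3 -c "
from h import *
go(450.2,-330.7,196);go(450.2,-330.7,52)"; python3 shift.py '[[80, -0.62, 0.3, 0, 0], [80, -1.24, 0.7, 0, 0], [80, -1.86, 1.1, 0, 0], [80, -2.48, 1.4, 0, 0], [80, -2.8, 1.6, 0, 0]]';python3 -c "
from h import *
go(450.2,-330.7,52)"
```

```text
d [-287.2 -146.6    8.7] turn -0.0 t 3.92
d [-286.9 -148.3  152.7] turn -0.0 t 3.92
time: 4.55
tool_pos: [748.4, -324.3, 354.5]
tcp_rot: [-3.141, -0.0, 1.522]
contact_force: [2.7, -0.1, 1.0]
grip_width: 79.9
finger_force: 0.0
d [ -21.  -297.5  143.7] turn -0.001 t 4.55
```

I typed dy with the wrong sign, so the arm moved out to x 748. It touched nothing. Correcting now.

To row units: -297 mm is -2.97, -21 mm is -0.21.

```bash
python3 shift.py '[[80, -0.04, -0.6, 0, 0], [80, -0.08, -1.2, 0, 0], [80, -0.13, -1.8, 0, 0], [80, -0.17, -2.4, 0, 0], [80, -0.21, -2.97, 0, 0]]';python3 shift.py '[[80, 0, 0, 0, 0], [80, 0, 0, 0.5, 0], [80, 0, 0, 1, 0], [80, 0, 0, 1.35, 0], [80, 0, 0, 1.35, 0]]';python3 -c "
from h import *
go(450.2,-330.7,52);c=bot.capture('scene')['color'];cv2.imwrite('pics/d.png',cv2.resize(c[100:290,170:330,::-1],(480,570),interpolation=cv2.INTER_CUBIC))"
```

```text
time: 5.18
tool_pos: [448.5, -328.3, 354.6]
tcp_rot: [-3.141, -0.0, 1.523]
contact_force: [-0.9, -1.1, -0.0]
grip_width: 79.9
finger_force: 0.0
time: 5.8
tool_pos: [450.7, -328.1, 217.5]
tcp_rot: [-3.137, -0.004, 1.523]
contact_force: [-0.7, 0.5, 0.2]
grip_width: 80.0
finger_force: 0.0
d [-2.6 -0.3  6.5] turn -0.0 t 5.8
```

View pics/d.png

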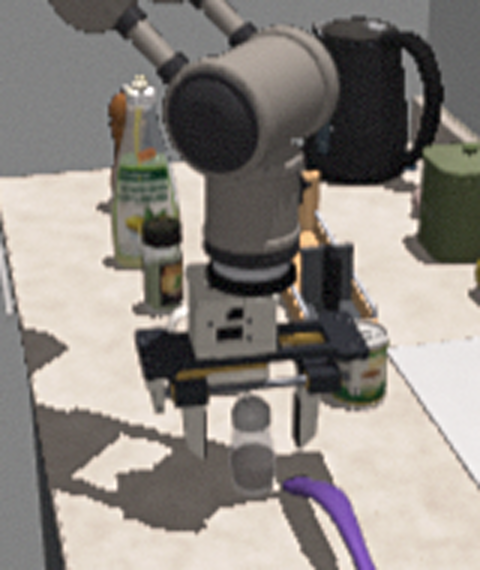

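The shaker is centred between the open fingers, so I'll grip and lift it.

```bash
python3 shift.py '[[80, -0.026, 0, 0.07, 0], [30, -0.026, 0, 0.07, 0], [30, -0.026, 0, 0.07, 0], [30, -0.026, 0, 0.07, 0], [30, -0.026, 0, 0.07, 0]]';python3 shift.py '[[30, 0, 0, 0, 0], [30, 0, 0, -0.5, 0], [30, 0, 0, -1, 0], [30, 0, 0, -1.4, 0], [30, 0, 0, -1.4, 0]]';python3 -c "
from h import *
p=rack(165);print(p);go(*p,187);go(*p,62)"
```

```text
time: 6.48
tool_pos: [450.6, -331.4, 213.3]
tcp_rot: [3.141, 0.0, 1.522]
contact_force: [-0.4, -0.1, 0.1]
grip_width: 44.8
finger_force: 0.0
time: 7.1
tool_pos: [451.0, -331.7, 356.5]
tcp_rot: [3.136, 0.005, 1.522]
contact_force: [-0.3, -1.0, -0.3]
grip_width: 38.6
finger_force: 29.6
[612.58   11.398]
d [350.6 144.7   9.6] turn -0.001 t 7.1
d [351.2 144.1 134.6] turn -0.001 t 7.1
```

```bash
python3 -c "
from h import *
c=bot.capture('scene')['color'];cv2.imwrite('pics/e.png',cv2.resize(c[120:280,190:310,::-1],(450,600),interpolation=cv2.INTER_CUBIC))"
```

```text
(no output)
```

View pics/e.png

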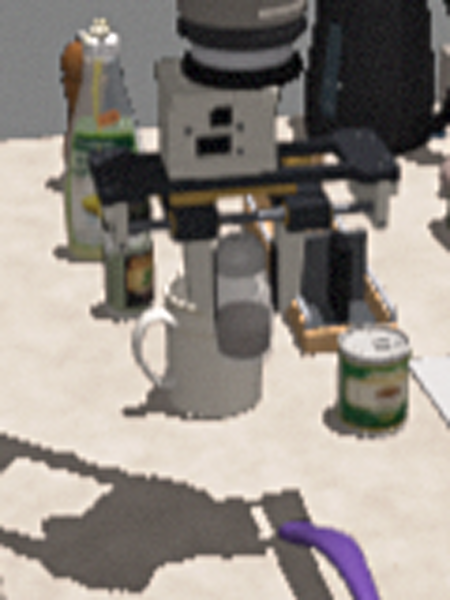

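The shaker hangs upright in the fingers with its bottom edge near crop (243,355). I'll check how high it is held.

```bash
python3 -c "
from h import *
c=bot.capture('scene')
for z in(135,143,151):print(z,proj(c,[446,-352,z]))
print(190+243*.2667,120+355*.2667)"
python3 shift.py '[[30, 0.62, 0.25, 0, 0], [30, 1.24, 0.5, 0, 0], [30, 1.86, 0.75, 0, 0], [30, 2.45, 1, 0, 0], [30, 3.05, 1.25, 0, 0]]';python3 shift.py '[[30, 0.46, 0.2, 0, 0], [30, 0.46, 0.2, 0, 0], [30, 0.46, 0.2, 0.4, 0], [30, 0.46, 0.2, 0.8, 0], [30, 0.46, 0.2, 1.1, 0]]';python3 -c "
from h import *
p=rack(165);print(p);go(*p,62)"
```

```text
135 [254.40235076 222.16563579]
143 [254.40881619 219.36062806]
151 [254.41532318 216.5375912 ]
254.8081 214.67849999999999
time: 7.82
tool_pos: [583.2, -46.3, 351.0]
tcp_rot: [-3.138, -0.0, 1.522]
contact_force: [1.1, -1.3, -1.1]
grip_width: 39.0
finger_force: 29.6
time: 8.45
tool_pos: [603.9, -4.0, 239.9]
tcp_rot: [-3.137, -0.0, 1.521]
contact_force: [0.7, 0.6, 0.3]
grip_width: 39.1
finger_force: 29.6
[612.58   11.398]
d [15.8  8.  18.8] turn -0.002 t 8.45
```

```bash
python3 shift.py '[[30, 0.16, 0.08, 0, 0], [30, 0.16, 0.08, 0, 0], [30, 0.16, 0.08, 0.06, 0], [30, 0.16, 0.08, 0.12, 0], [30, 0.16, 0.08, 0.12, 0]]';python3 -c "
from h import *
p=rack(165);go(*p,62)
c=bot.capture('scene')['color'];cv2.imwrite('pics/f.png',cv2.resize(c[140:240,230:310,::-1],(480,600),interpolation=cv2.INTER_CUBIC))"
```

```text
time: 9.07
tool_pos: [613.6, 12.1, 230.7]
tcp_rot: [-3.141, 0.0, 1.522]
contact_force: [0.1, -0.4, -0.7]
grip_width: 38.9
finger_force: 29.6
d [-0.8 -1.   9.7] turn -0.001 t 9.07
```

View pics/f.png

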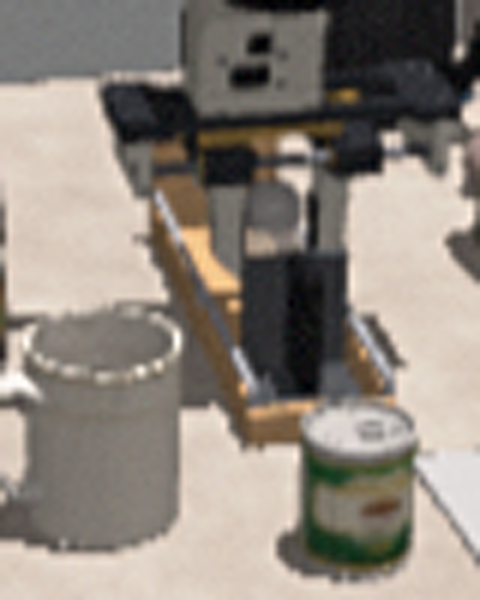

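The shaker is inside the rack in front of the stop plate (plate at crop (300,320)), still a little high. I'll lower until it touches down.

To row units: 7 mm is 0.07, 4 mm is 0.04.

```bash
python3 shift.py '[[30, 0, 0, 0.04, 0], [30, 0, 0, 0.07, 0], [30, 0, 0, 0.07, 0]]';python3 shift.py '[[30, 0, 0, 0.015, 0], [30, 0, 0, 0.03, 0], [30, 0, 0, 0.03, 0]]'
```

```text
time: 9.5
tool_pos: [613.8, 12.3, 223.7]
tcp_rot: [-3.141, 0.0, 1.522]
contact_force: [-0.4, 0.1, 0.0]
grip_width: 39.0
finger_force: 29.6
time: 9.88
tool_pos: [613.9, 12.2, 221.3]
tcp_rot: [3.141, 0.0, 1.522]
contact_force: [-0.7, -0.6, 0.5]
grip_width: 38.8
finger_force: 29.7
```

```bash
python3 shift.py '[[30, 0, 0, 0.015, 0], [30, 0, 0, 0.015, 0], [30, 0, 0, 0.015, 0]]'
```

```text
time: 10.25
tool_pos: [613.9, 12.2, 221.1]
tcp_rot: [3.141, 0.0, 1.522]
contact_force: [-3.1, -0.3, 11.8]
grip_width: 38.9
finger_force: 30.3
```

```bash
python3 shift.py '[[60, 0, 0, -0.01, 0], [60, 0, 0, -0.01, 0], [64, 0, 0, -0.01, 0], [70, 0, 0, -0.6, 0], [76, 0, 0, -1.2, 0]]'; python3 -c "
from h import *
go(436.6,26.1,180);go(436.6,26.1,72)"
```

```text
time: 10.88
tool_pos: [613.7, 12.3, 339.9]
tcp_rot: [-3.139, -0.0, 1.522]
contact_force: [0.8, 0.1, 0.1]
grip_width: 74.2
finger_force: 0.0
d [   5.2 -177.6    1.4] turn -0.001 t 10.88
d [   5.2 -177.3  109.4] turn -0.001 t 10.88
```

```bash
python3 shift.py '[[80, 0.05, -0.6, 0, 0], [80, 0.05, -1.2, 0, 0], [80, 0.05, -1.77, 0, 0], [80, 0.05, -1.77, 0, 0], [80, 0.05, -1.77, 0, 0]]'; python3 shift.py '[[80, 0, 0, 0.4, 0], [80, 0, 0, 0.8, 0], [80, 0, 0, 1.05, 0], [80, 0, 0, 1.05, 0]]'; python3 -c "
from h import *
go(436.6,26.1,72)"
```

```text
time: 11.5
tool_pos: [438.1, 25.8, 340.1]
tcp_rot: [3.139, 0.0, 1.522]
contact_force: [0.4, -0.7, 0.6]
grip_width: 80.2
finger_force: 0.0
time: 12.0
tool_pos: [438.2, 25.7, 233.0]
tcp_rot: [-3.138, -0.0, 1.522]
contact_force: [-0.2, -0.0, -0.1]
grip_width: 80.2
finger_force: 0.0
d [ 0.3 -1.6  2. ] turn -0.001 t 12.0
```

```bash
python3 shift.py '[[30, 0, -0.015, 0, 0], [30, 0, -0.015, 0, 0], [30, 0, -0.015, 0, 0], [30, 0, -0.015, 0, 0], [30, 0, -0.015, 0, 0]]';python3 shift.py '[[30, 0, 0, 0, 0], [30, 0, 0, 0, 0], [30, 0, 0, -0.4, 0], [30, 0, 0, -0.85, 0], [30, 0, 0, -0.85, 0]]'; python3 -c "
from h import *
p=rack(108);print(p);go(*p,180);go(*p,83)"
```

```text
time: 12.62
tool_pos: [436.0, 25.9, 235.0]
tcp_rot: [3.14, 0.0, 1.522]
contact_force: [1.0, 0.8, 3.7]
grip_width: 43.2
finger_force: 29.8
time: 13.25
tool_pos: [436.5, 25.9, 322.0]
tcp_rot: [3.136, 0.0, 1.522]
contact_force: [0.0, -1.2, -1.4]
grip_width: 43.5
finger_force: 29.8
[615.316   68.3296]
d [ 51.  176.7 -16. ] turn -0.001 t 13.25
d [ 51.1 176.1  81. ] turn -0.001 t 13.25
```

To row units: 176 mm is 1.76, 51 mm is 0.51.

```bash
python3 shift.py '[[30, 0.1, 0.55, -0.16, 0], [30, 0.3, 1.15, -0.16, 0], [30, 0.51, 1.76, -0.16, 0], [30, 0.51, 1.76, -0.16, 0], [30, 0.51, 1.76, -0.16, 0]]';python3 shift.py '[[30, 0, 0, 0, 0], [30, 0, 0, 0.4, 0], [30, 0, 0, 0.8, 0], [30, 0, 0, 0.8, 0]]'; python3 -c "
from h import *
p=rack(108);go(*p,84)"
```

```text
time: 13.88
tool_pos: [613.5, 68.4, 333.3]
tcp_rot: [-3.137, 0.0, 1.523]
contact_force: [0.0, 0.1, -1.2]
grip_width: 43.3
finger_force: 29.8
time: 14.38
tool_pos: [612.3, 68.0, 253.3]
tcp_rot: [-3.135, 0.0, 1.522]
contact_force: [0.9, 0.8, -0.7]
grip_width: 43.4
finger_force: 29.8
d [ 0.5  3.1 10.3] turn -0.001 t 14.38
```

```bash
python3 shift.py '[[30, 0, 0.02, 0.04, 0], [30, 0, 0.02, 0.07, 0], [30, 0, 0.02, 0.085, 0], [30, 0, 0.02, 0.085, 0]]';python3 shift.py '[[30, 0, 0, 0.015, 0], [30, 0, 0, 0.015, 0], [30, 0, 0, 0.015, 0]]'
```

```text
time: 14.88
tool_pos: [616.1, 68.3, 247.5]
tcp_rot: [3.141, 0.0, 1.522]
contact_force: [0.1, 0.1, -1.2]
grip_width: 43.0
finger_force: 29.8
time: 15.25
tool_pos: [616.1, 68.2, 245.5]
tcp_rot: [-3.142, 0.0, 1.522]
contact_force: [0.1, 0.3, -0.2]
grip_width: 43.3
finger_force: 29.8
```

To row units: 3 mm is 0.03, 1.5 mm is 0.015.

```bash
python3 shift.py '[[30, 0, 0, 0.015, 0], [30, 0, 0, 0.03, 0], [30, 0, 0, 0.03, 0]]'
```

```text
time: 15.62
tool_pos: [616.1, 68.3, 243.0]
tcp_rot: [3.141, 0.0, 1.522]
contact_force: [-1.2, 0.2, 4.3]
grip_width: 43.2
finger_force: 29.9
```

```bash
python3 shift.py '[[66, 0, 0, -0.01, 0], [66, 0, 0, -0.01, 0], [66, 0, 0, -0.01, 0], [66, 0, 0, -0.62, 0], [66, 0, 0, -1.24, 0]]';python3 shift.py '[[84, 0.45, 0, -0.2, 0], [84, 1, 0, -0.2, 0], [84, 1.6, 0, -0.2, 0], [84, 2.1, -0.4, -0.2, 0], [84, 2.5, -0.8, -0.2, 0]]'; python3 -c "
from h import *
go(447.6,327.5,225);go(447.6,327.5,141)
c=bot.capture('top')
cv2.imwrite('pics/g.png',c['color'][:,:,::-1])"
```

```text
time: 16.25
tool_pos: [616.0, 68.2, 367.2]
tcp_rot: [-3.139, 0.0, 1.522]
contact_force: [0.2, 0.1, 0.7]
grip_width: 66.1
finger_force: 0.0
time: 16.88
tool_pos: [547.2, 323.7, 385.8]
tcp_rot: [-3.141, 0.0, 1.523]
contact_force: [0.1, 1.3, 0.8]
grip_width: 83.6
finger_force: 0.0
d [ -1.  -99.7   1.8] turn -0.0 t 16.88
d [ -1.  -99.7  85.8] turn -0.0 t 16.88
```

To row units: -100 mm is -1, 60 mm is 0.6.

```bash
python3 shift.py '[[84, -0.01, -0.5, 0, 0], [84, -0.01, -1, 0, 0], [84, -0.01, -1, 0, 0], [84, -0.01, -1, 0.1, 0], [84, -0.01, -1, 0.6, 0]]';python3 shift.py '[[84, 0, 0, 0.25, 0], [84, 0, 0, 0.25, 0]]'; python3 -c "
from h import *
go(447.6,327.5,141)"
```

```text
time: 17.55
tool_pos: [450.5, 325.9, 328.0]
tcp_rot: [3.134, -0.004, 1.521]
contact_force: [1.4, -0.5, -1.5]
grip_width: 84.1
finger_force: 0.0
time: 17.8
tool_pos: [449.0, 325.1, 298.9]
tcp_rot: [-3.138, 0.003, 1.521]
contact_force: [-0.4, 0.7, -0.4]
grip_width: 84.3
finger_force: 0.0
d [ 2.4 -1.6 -1.1] turn -0.002 t 17.8
```

```bash
python3 shift.py '[[30, 0.015, -0.015, -0.01, 0], [30, 0.015, -0.015, -0.01, 0], [30, 0.015, -0.015, -0.01, 0], [30, 0.015, -0.015, -0.01, 0], [30, 0.015, -0.015, -0.01, 0]]';python3 shift.py '[[30, 0, 0, 0, 0], [30, 0, 0, 0, 0], [30, 0, 0, -0.4, 0], [30, 0, 0, -1, 0], [30, 0, 0, -1.12, 0]]'; python3 -c "
from h import *
p=rack(34);print(p);go(*p,141+110);go(*p,149)"
```

```text
time: 18.42
tool_pos: [447.1, 327.3, 303.1]
tcp_rot: [3.14, -0.001, 1.522]
contact_force: [1.1, 0.8, 2.9]
grip_width: 47.5
finger_force: 30.0
time: 19.05
tool_pos: [447.1, 327.5, 417.8]
tcp_rot: [3.137, -0.003, 1.522]
contact_force: [0.3, 0.5, -2.1]
grip_width: 47.6
finger_force: 30.0
[618.868  142.2408]
d [-176.7  180.5    8.2] turn -0.001 t 19.05
d [-177.   180.   110.2] turn -0.001 t 19.05
```

To row units: -85 mm is -0.85, 180 mm is 1.8.

```bash
python3 shift.py '[[30, -0.1, 0.6, 0, 0], [30, -0.4, 1.15, 0, 0], [30, -0.85, 1.6, 0, 0], [30, -1.35, 1.8, 0, 0], [30, -1.77, 1.8, 0, 0]]';python3 shift.py '[[30, 0, 0, 0, 0], [30, 0, 0, 0, 0]]'; python3 -c "
from h import *
p=rack(34);go(*p,152)
c=bot.capture('scene')['color'];cv2.imwrite('pics/g.png',cv2.resize(c[90:240,190:310,::-1],(480,600),interpolation=cv2.INTER_CUBIC))"
```

```text
time: 19.68
tool_pos: [619.2, 139.2, 411.2]
tcp_rot: [-3.137, 0.001, 1.521]
contact_force: [-0.6, 0.6, -2.4]
grip_width: 47.8
finger_force: 30.0
time: 19.92
tool_pos: [618.0, 142.0, 413.1]
tcp_rot: [-3.139, -0.0, 1.522]
contact_force: [-0.5, -0.5, -2.5]
grip_width: 47.4
finger_force: 30.0
d [  0.2   1.1 102.1] turn -0.001 t 19.93
```

View pics/g.png

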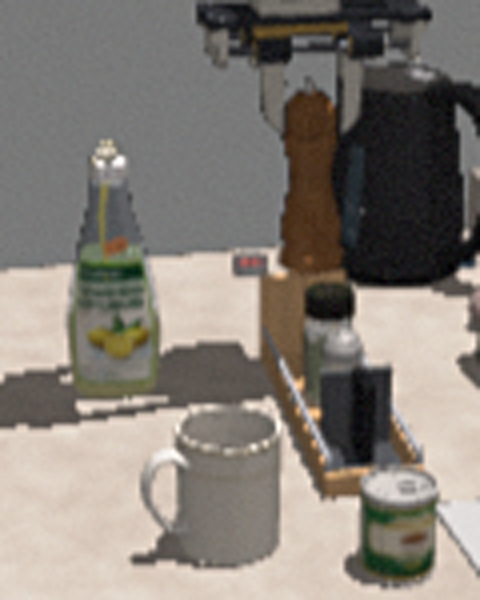

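The mill hangs upright above its slot at crop (312,185). The jar and shaker stand in the rack, and bystanders are unmoved. Lowering the mill.

To row units: 60 mm is 0.6, 1 mm is 0.01.

```bash
python3 shift.py '[[30, 0, 0.01, 0.3, 0], [30, 0, 0.01, 0.6, 0], [30, 0, 0.01, 0.85, 0], [30, 0, 0.01, 0.96, 0], [30, 0, 0.01, 0.96, 0]]';python3 shift.py '[[30, 0, 0, 0.02, 0], [30, 0, 0, 0.03, 0], [30, 0, 0, 0.03, 0]]'
```

```text
time: 20.6
tool_pos: [619.0, 142.5, 318.0]
tcp_rot: [-3.14, 0.0, 1.523]
contact_force: [0.2, 0.3, -1.7]
grip_width: 47.4
finger_force: 30.0
time: 20.98
tool_pos: [619.2, 141.7, 316.1]
tcp_rot: [3.141, -0.0, 1.522]
contact_force: [0.0, 0.7, -3.5]
grip_width: 47.7
finger_force: 30.0
```

To row units: 3.5 mm is 0.035, 2 mm is 0.02.

```bash
python3 shift.py '[[30, 0, 0, 0.02, 0], [30, 0, 0, 0.035, 0], [30, 0, 0, 0.035, 0]]';python3 shift.py '[[30, 0, 0, 0.015, 0], [30, 0, 0, 0.015, 0], [30, 0, 0, 0.015, 0]]'
```

```text
time: 21.35
tool_pos: [619.1, 141.6, 311.8]
tcp_rot: [-3.141, 0.0, 1.522]
contact_force: [0.1, 0.3, -1.8]
grip_width: 47.5
finger_force: 30.0
time: 21.72
tool_pos: [619.2, 141.6, 311.3]
tcp_rot: [3.14, 0.0, 1.522]
contact_force: [-1.3, -1.2, 5.1]
grip_width: 47.5
finger_force: 30.0
```

```bash
python3 shift.py '[[30, 0.02, 0, -0.01, 0], [30, 0.04, 0, -0.01, 0], [30, 0.05, 0, -0.01, 0], [30, 0.05, 0, -0.01, 0]]';python3 shift.py '[[68, 0, 0, 0, 0], [68, 0, 0, 0, 0], [68, 0, 0, 0, 0], [68, 0, 0, -0.45, 0], [68, 0, 0, -0.9, 0]]';python3 -c "
from h import *
p=rack(229);print(p);go(*p,240);go(*p,76)"
```

```text
time: 22.22
tool_pos: [619.5, 146.8, 312.0]
tcp_rot: [3.141, 0.0, 1.523]
contact_force: [-0.4, -1.6, 6.0]
grip_width: 47.8
finger_force: 30.0
time: 22.85
tool_pos: [619.3, 146.7, 401.9]
tcp_rot: [-3.14, 0.0, 1.522]
contact_force: [1.0, -0.5, -0.1]
grip_width: 68.1
finger_force: 0.0
[609.508  -52.5252]
d [-199.5   -0.2    3. ] turn -0.001 t 22.85
d [-1.994e+02  1.000e-01  1.670e+02] turn -0.001 t 22.85
```

```bash
python3 shift.py '[[40, -0.6, 0, 0, 0], [40, -1.2, 0, 0, 0], [40, -1.8, 0, 0, 0], [40, -1.99, 0, 0, 0], [40, -1.99, 0, 0, 0]]';python3 shift.py '[[40, 0, 0, 0, 0], [40, 0, 0, 0.6, 0], [40, 0, 0, 1.2, 0], [40, 0, 0, 1.65, 0], [40, 0, 0, 1.65, 0]]';python3 shift.py '[[0, 0, 0, 0.02, 0], [0, 0, 0, 0.02, 0], [0, 0, 0, 0.02, 0], [0, 0, 0, 0.02, 0]]'
```

```text
time: 23.48
tool_pos: [609.7, -52.9, 401.4]
tcp_rot: [-3.141, -0.0, 1.52]
contact_force: [0.7, -0.0, 0.3]
grip_width: 40.1
finger_force: 0.0
time: 24.1
tool_pos: [608.7, -50.0, 233.2]
tcp_rot: [-3.134, -0.001, 1.525]
contact_force: [-0.4, 0.3, 0.2]
grip_width: 40.3
finger_force: 0.0
time: 24.6
tool_pos: [610.5, -52.2, 236.2]
tcp_rot: [3.137, 0.0, 1.522]
contact_force: [3.1, 0.9, 3.9]
grip_width: 11.5
finger_force: 30.0
```

```bash
python3 shift.py '[[0, 0.06, 0, 0, 0], [0, 0.13, 0, 0, 0], [0, 0.2, 0, 0, 0], [0, 0.26, 0, 0, 0], [0, 0.3, 0, 0, 0]]';python3 shift.py '[[0, 0.04, 0, 0, 0], [0, 0.08, 0, 0, 0], [0, 0.12, 0, 0, 0], [0, 0.15, 0, 0, 0], [0, 0.15, 0, 0, 0]]'
```

```text
time: 25.22
tool_pos: [612.2, -22.4, 236.2]
tcp_rot: [3.137, 0.001, 1.522]
contact_force: [3.5, -2.5, 5.9]
grip_width: 11.9
finger_force: 30.0
time: 25.85
tool_pos: [613.0, -7.3, 236.2]
tcp_rot: [3.137, 0.001, 1.522]
contact_force: [4.4, -1.6, 5.0]
grip_width: 11.6
finger_force: 30.0
```

```bash
python3 shift.py '[[0, 0.015, 0, 0, 0], [0, 0.03, 0, 0, 0], [0, 0.045, 0, 0, 0], [0, 0.06, 0, 0, 0], [0, 0.06, 0, 0, 0]]';python3 shift.py '[[0, 0.01, 0, 0, 0], [0, 0.02, 0, 0, 0], [0, 0.02, 0, 0, 0]]'; python3 -c "
from h import *
c=bot.capture('scene')['color'];cv2.imwrite('pics/i.png',cv2.resize(c[90:240,190:310,::-1],(480,600),interpolation=cv2.INTER_CUBIC))"
```

```text
time: 26.48
tool_pos: [613.3, -1.6, 236.2]
tcp_rot: [3.136, 0.001, 1.522]
contact_force: [4.6, -1.6, 4.4]
grip_width: 12.1
finger_force: 30.0
time: 26.85
tool_pos: [613.4, 0.3, 236.2]
tcp_rot: [3.136, 0.001, 1.522]
contact_force: [4.6, -1.8, 4.9]
grip_width: 11.7
finger_force: 30.0
```

View pics/i.png

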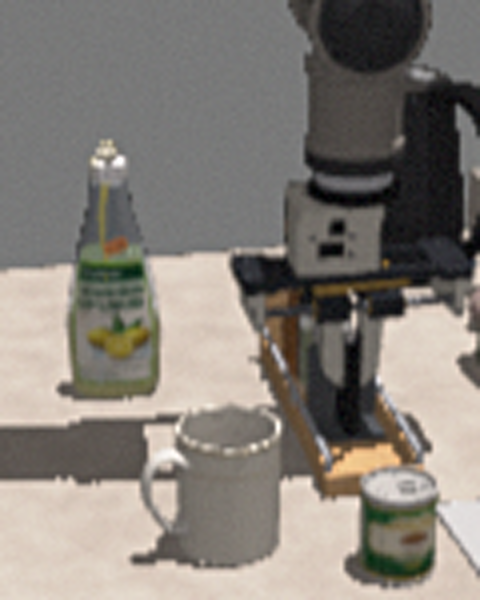

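The gripper hides the items, though the bystanders are fine. I've used all ten views, so from here I'll go by force readings.

To row units: 2 mm is 0.02, 1 mm is 0.01.

```bash
python3 shift.py '[[0, 0.01, 0, 0, 0], [0, 0.02, 0, 0, 0], [0, 0.02, 0, 0, 0]]';python3 shift.py '[[0, 0.01, 0, 0, 0], [0, 0.01, 0, 0, 0]]'
```

```text
time: 27.28
tool_pos: [613.5, 2.1, 236.2]
tcp_rot: [3.136, 0.001, 1.522]
contact_force: [5.0, -3.4, 4.2]
grip_width: 11.8
finger_force: 30.0
time: 27.52
tool_pos: [613.5, 3.1, 236.2]
tcp_rot: [3.136, 0.001, 1.522]
contact_force: [4.4, -3.7, 4.7]
grip_width: 12.3
finger_force: 30.0
```

To row units: 1 mm is 0.01.

```bash
python3 shift.py '[[0, 0.01, 0, 0, 0], [0, 0.01, 0, 0, 0]]';python3 shift.py '[[0, 0.01, 0, 0, 0], [0, 0.01, 0, 0, 0]]'
```

```text
time: 27.78
tool_pos: [613.6, 4.1, 236.2]
tcp_rot: [3.136, 0.001, 1.522]
contact_force: [4.6, -3.0, 4.5]
grip_width: 11.9
finger_force: 30.0
time: 28.02
tool_pos: [613.7, 4.9, 236.2]
tcp_rot: [3.136, 0.002, 1.522]
contact_force: [4.5, -4.5, 4.9]
grip_width: 12.0
finger_force: 30.0
```

To row units: 1 mm is 0.01.

```bash
python3 shift.py '[[0, 0.01, 0, 0, 0], [0, 0.01, 0, 0, 0]]';python3 shift.py '[[0, 0.01, 0, 0, 0], [0, 0.01, 0, 0, 0]]'
python3 - <<'E'
from h import *
c=bot.capture('top')
t=c['color'].astype(int)
for u,v in (proj(c,[*rack(29),178]),proj(c,[*rack(29),10])):print(u,v)
hsv=cv2.cvtColor(c['color'],cv2.COLOR_RGB2HSV)
# bright mill button & shape near the wall
g=cv2.cvtColor(c['color'],cv2.COLOR_RGB2GRAY)[120:185,165:225]
y,x=np.unravel_index(g.argmax(),g.shape);print("brightest",x+165,y+120,g.max())
for v in(146,150,154,158):print(v,[tuple(map(int,c['color'][v,u])) for u in range(172,212,3)])
E
```

```text
time: 28.28
tool_pos: [613.7, 5.3, 236.2]
tcp_rot: [3.136, 0.003, 1.522]
contact_force: [3.4, -7.4, 4.3]
grip_width: 11.8
finger_force: 30.0
time: 28.52
tool_pos: [613.7, 6.0, 236.2]
tcp_rot: [3.136, 0.003, 1.521]
contact_force: [3.2, -7.7, 4.9]
grip_width: 11.6
finger_force: 30.0
193.59776389370376 145.25304248706306
202.7445722319028 157.41087319751054
brightest 194 147 255
146 [(216, 200, 179), (216, 199, 179), (212, 195, 174), (224, 207, 186), (214, 196, 175), (53, 27, 9), (139, 78, 32), (217, 213, 203), (159, 145, 132), (153, 90, 37), (103, 58, 22), (75, 47, 23), (77, 54, 33), (30, 27, 17)]
150 [(212, 195, 173), (216, 201, 180), (224, 209, 187), (217, 200, 178), (185, 155, 125), (69, 35, 12), (139, 82, 35), (134, 73, 28), (145, 82, 32), (144, 83, 33), (104, 59, 26), (57, 30, 13), (40, 37, 23), (26, 28, 18)]
154 [(218, 202, 183), (221, 205, 183), (226, 210, 190), (222, 205, 183), (193, 146, 93), (229, 173, 105), (90, 51, 23), (110, 66, 29), (114, 68, 29), (97, 55, 23), (80, 44, 20), (47, 31, 17), (27, 33, 21), (51, 33, 25)]
158 [(211, 194, 172), (217, 202, 180), (225, 207, 187), (224, 207, 186), (228, 177, 104), (225, 170, 103), (73, 54, 32), (40, 23, 8), (59, 35, 18), (51, 29, 10), (42, 25, 12), (48, 29, 16), (38, 19, 6), (36, 35, 35)]
```

To row units: 1 mm is 0.01.

```bash
python3 shift.py '[[0, 0.01, 0, 0, 0], [0, 0.01, 0, 0, 0], [0, 0.01, 0, 0, 0]]';python3 shift.py '[[0, 0.01, 0, 0, 0], [0, 0.01, 0, 0, 0], [0, 0.01, 0, 0, 0]]'
```

```text
time: 28.95
tool_pos: [613.8, 6.6, 236.2]
tcp_rot: [3.137, 0.004, 1.521]
contact_force: [3.9, -10.8, 5.1]
grip_width: 11.6
finger_force: 30.0
time: 29.32
tool_pos: [613.8, 7.4, 236.2]
tcp_rot: [3.137, 0.004, 1.521]
contact_force: [3.9, -11.7, 4.8]
grip_width: 11.5
finger_force: 30.0
```

```bash
python3 shift.py '[[40, 0, 0, 0, 0], [40, 0, 0, 0, 0], [40, 0, 0, 0, 0], [40, 0, 0, -0.5, 0], [40, 0, 0, -1.1, 0]]';python3 shift.py '[[40, -0.6, 0, -0.4, 0], [40, -1.2, 0, -0.6, 0], [40, -1.8, 0, -0.6, 0], [40, -2.4, 0, -0.6, 0], [40, -3, 0, -0.6, 0]]'
cat > look.py <<'E'
from h import *
c=bot.capture('top');im=c['color'].astype(int)
print("expect btn",proj(c,[*rack(29),178]).round(1),"jar top",proj(c,[*rack(80),114]).round(1),"shaker dome",proj(c,[*rack(124),90]).round(1),"plate top",proj(c,[*rack(146),82]).round(1),"fin",proj(c,[*rack(174),86]).round(1),"jar r px",[np.linalg.norm(proj(c,[*rack(80),114])-proj(c,[*rack(102),114])).round(1)])
k=4;a=c['color'][125:190,170:260]
L=cv2.cvtColor(a,cv2.COLOR_RGB2GRAY)
for v in range(8,54,2):print(v+125,' '.join(f"{x:3d}" for x in L[v,8:84:2]))
E
python3 look.py
```

```text
time: 29.95
tool_pos: [612.4, 10.2, 344.3]
tcp_rot: [-3.138, -0.0, 1.523]
contact_force: [0.5, -0.6, -0.1]
grip_width: 40.1
finger_force: 0.0
time: 30.58
tool_pos: [598.0, -289.3, 404.6]
tcp_rot: [-3.142, -0.0, 1.523]
contact_force: [1.5, 0.1, -0.0]
grip_width: 40.1
finger_force: 0.0
expect btn [193.6 145.3] jar top [216.8 151.7] shaker dome [234.1 154.6] plate top [242.4 155.7] fin [252.7 156.2] jar r px [np.float64(8.4)]
133 223 221 220 218 220 217 220 219 215 214 209 211 214 214 221 224 223 215 218 218 221 215 217 220 218 212 207 214 213 213 215 214 215 218 219 216 219 215
135 222 220 220 218 224 223 221 218 218 214 212 211 215 219 219 223 221 219 219 216 221 218 222 220 220 211 201 209 212 212 215 217 219 217 219 218 220 219
137 216 219 217 219 199 204 186 218 213 215 217 215 219 221 222 222 220 216 218 221 222 223 224 223 220 214 207 204 209 210 211 213 216 214 214 212 214 219
139 219 221 219 216 192 221  35 221 223 226 222 219 222 221 221 223 225 221 218 216 215 220 222 222 217 216 207 209 208 208 214 215 219 220 214 214 213 217
141 218 220 221 213 217 238  41  73  87  91 114 1
[... 2214 characters left out ...]
  80  75  80  75 118 191  62  73  77  79  74 214 221   7  88 110 109 105 107
171 213 212 208 203 206  75  79  67  74  81  68  73  70  66  63  44  42  61  68  76  81  81 108 177 203 201 220 205 228 211 254 216 121 186 159 163 155 130
173 217 214 209 208 200  66  63 233 174  81  90  92  91  85 109 195 180  69  82  88  81  76  74  67  65  62  58  54  48  48  68  92 120 119 141 168 197 207
175 220 218 213 213 218 224 221 214 217 190  64  71  67 195 216 211 214 226 178  69  70 106 197 200 205 199 188  74  76  66  65  65  74  81  79  73  68  60
177 217 218 214 219 219 218 217 213 212 212 219 218 219 214 206 210 210 210 216 220 216 220 216 218 221 214 215 221 218 220 215 219 184 202 205 199 194 194
```

Run:
```python
from h import *
N=np.array([.9988,-.048])
c=bot.capture('scene')
for nm,d,z in(("mill btn",29,178),("mill base",29,8),("jar cap top",80,114),("jar cap bot",80,92),("jar base",80,8),("shaker top",124,98),("shaker 60",124,60),("plate top",146,82),("wall top",0,85)):
    for off in(-12,0):
        print(nm,off,proj(c,[*(rack(d)+off*N),z]).round(1),end='  ')
    print()
L=cv2.cvtColor(c['color'],cv2.COLOR_RGB2GRAY)
for v in range(124,204,2):print(v,' '.join(f"{x:3d}" for x in L[v,250:300:1]))
```

```text
mill btn -12 [264.  137.9]  mill btn 0 [267.3 137.7]  
mill base -12 [263.5 181.4]  mill base 0 [266.6 181.2]  
jar cap top -12 [267.  159.9]  jar cap top 0 [270.3 159.6]  
jar cap bot -12 [266.9 165.7]  jar cap bot 0 [270.2 165.4]  
jar base -12 [266.5 187.1]  jar base 0 [269.8 186.9]  
shaker top -12 [269.8 168.8]  shaker top 0 [273.2 168.6]  
shaker 60 -12 [269.6 178.9]  shaker 60 0 [272.9 178.6]  
plate top -12 [271.2 175.6]  plate top 0 [274.6 175.3]  
wall top -12 [262.  159.4]  wall top 0 [265.2 159.1]  
124 125 121 124 122 124 124 125 123 126 120 124 122 124 124 123 124 123 124 122 122 124 126 127 130  53  14  24  23  28  24  19  23  28  26  24  31  69  90  94  95  89 105 112 112 115 112 106 111 114 114
126 122 123 122 124 122 122 121 125 123 123 124 122 122 122 125 124 123 124 123 122 126 123 126  91  35  18  12  19  32  28  32  27  21  24  20  31  73  95  93  88  89 107 112 116 111  83  70 107 118 117
128 123 123 121 121 123 126 125 125 122 123 124 126 120 121 124 119 121 122 124 123 123 126 127  54  12  17  21  28  45  47  47  26  28  26  23  28  74  91  90  88  89 106 112
[... 6876 characters left out ...]
  20  73  94  97  92  95  94  80  74  77  99 180 152 203 192 206 211 213 215 213 213 212
198 117 120 117 117 111 113 103 108 142 199 186 213 122  81  78  76  91 108 151 192 112  85  75  73  77  80  74  71  70  82  89  91  81  70  74  93  91  72  74  97 172 169 199 208 216 215 213 216 214 214
200 120 118 115 114 121 164 222 151 136 120 177 217 218 113  82  77  77  96 188 166 186 172 171 174 172 173 175 174 174 172 190 203 202 200 202 204 204 118  75  72  90 135 151 197 217 217 221 218 218 219
202 107 106 103 105 130 108 118 122 121 118 181 214 213 179 109  80  74  76  89 109 150 208 206 202 205 204 205 201 205 204 204 201 201 199 198 199 201 204 115  78  72  88 149 123 159 171 219 223 220 221
```

```bash
python3 -c "
from plant import bot
print(bot.get_obs()['contact_force'],bot.close_job())"
```

```text
the job is handed in; nothing more can be done
[ 0.41554149 -0.39045449  0.10411707] None
```

The job is handed in at about 31 s: mill against the end wall, then jar, then shaker, with the stop pushed up snug and released. The final images put all three upright, with the jar about 12 mm off the rack's middle line, at the side rail. The bottle, mug and tin were still in place in the last picture I viewed.

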